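# Rock the seesaw gate and feed a roller down the empty chute

## Task

The left chute of the roller sorter is full. With the fingertips, press the raised right side of the seesaw gate down until it is fully over, then push the roller waiting on the feed shelf away from you onto the gate so that it runs down into the empty right chute. Only push: do not pick the roller up, and leave the two rollers in the left chute and the things lying around where they are.

Things in the scene. Friction and masses are not known exactly. Their poses are not given: they have to be found in the camera images.
- sorter: Roller sorter, a fixed metal stand 300 mm long (its y), 175 mm deep (its x). Origin on the bench below the middle of the gate; x points from the feed shelf to the gate, away from the robot, y to the left chute, z up. A pivot pin along x at z = 80 mm carries the gate; the feed shelf is on the robot's side (see shelf_edge); a chute at each end (see right_pocket), the left one a mirror image.
- gate (a joint): Seesaw gate: trough with a slippery white floor, 150 mm long (sorter y), 55 mm wide inside (sorter x -23 to 32 mm), 18 mm fence on the far side, the near fence open where the shelf meets it. Rad about sorter x: -0.35 left end fully down, 0 level (floor 3 mm below the shelf), +0.35 right end fully down on its stop. Stiff, stays where it is left; about 2 N on a pad moves it.
- right_pad (a point): Middle of the top face of the gate's right finger pad, a 35 x 35 mm ribbed steel tab, part of the gate, that sticks out on the feed-shelf side: in the sorter's frame 45 mm nearer than the pivot's middle (x) and 57 mm to its right (y); 105 to 109 mm above the bench when raised, 70 mm when fully down.
- left_pad (a point): Middle of the top face of the like finger pad 57 mm to the left of the pivot.
- shelf_edge (a point): Middle of the gate-side end of the feed shelf's top face. The shelf is a level strip 38 mm wide along sorter x, from x = -115 mm (open end, nearest the robot) to x = -26 mm (here), centred on y = 0, top 93 mm above the bench, with 3 mm wide lips along both sides that rise only 5 mm above it.
- right_pocket (a point): Where the roller's centre comes to rest against the end stop of the right chute. The chute, in the sorter's frame: inner x -26 to 35 mm, y -80 to -140 mm, floor falling outward from z = 48 to 36 mm; its walls reach z = 70 mm, the end stop 80 mm.
- roller_center (a point): Centre of the waiting roller, a plain loose steel cylinder 26 mm in diameter, 36 mm long (end faces 18 mm from here), 0.1 to 0.2 kg. At the start it lies on the feed shelf with its axis along the shelf (sorter x) and slides endwise when its near end face is pushed. Once its whole length is off the shelf it rolls or slides sideways down the gate.
- roller: The same waiting roller; origin on its skin 13 mm from the centre, x along its axis (it turns with the roller).
- full_1_center (a point): Centre of the outer of two like rollers lying in the left chute.
- full_2_center (a point): Centre of the inner of the two rollers in the left chute.
- ring_a: Bystander: flat plated ring with an ear, 62 x 73 x 9 mm, beyond the sorter; origin under its middle.
- ring_b: Bystander: flat plated ring with an ear, 62 x 70 x 9 mm, near the bench's front edge; origin under its middle.
- key: Bystander: black hex key, 31 x 93 x 7 mm, lying on the bench to the right of the feed shelf; origin under its middle.
- bottle: Bystander: small white bottle with a green screw cap, 41 x 66 x 90 mm, standing near the bench's front edge; origin under its middle.
- marker: Bystander: marker pen, 17 x 135 x 16 mm, lying near the bench's front edge; origin under its middle.
Things that resemble listed ones, but are neither listed nor needed, are in the scene too. Leave any turquoise look-alike of the part that bears full_2_center alone.

How it is judged:
On the way, in this order (a step that is already met when the one before it is completed fails the run):
1. the gate is rocked fully over to the right (0.30 rad or more) while the roller still waits on the shelf (value of joint gate above 0.3 rad and x of roller_center in the frame of sorter below -0.03 m and z of roller_center in the frame of sorter above 0.098 m), for 0.2 s.
2. the roller is pushed off the shelf onto the gate (x of roller_center in the frame of sorter between -0.022 and 0.03 m and y of roller_center in the frame of sorter between -0.075 and 0.02 m and z of roller_center in the frame of sorter above 0.07 m), for 0.02 s.
At the end, for the whole second after the job is handed in: The gate stands at +0.30 rad or more (right end down), the waiting roller lies at rest inside the right chute (its centre within the chute's walls, more than 85 mm right of the pivot and under 70 mm above the bench), and the two other rollers are still in the left chute (value of joint gate above 0.3 rad and y of roller_center in the frame of sorter between -0.14 and -0.085 m and x of roller_center in the frame of sorter between -0.028 and 0.037 m and z of roller_center in the frame of sorter below 0.07 m and linear speed of roller below 0.02 m/s and y of each of full_1_center, full_2_center in the frame of sorter above 0.08 m); the robot touches nothing.
It fails at once if the waiting roller is lifted more than about 15 mm above where it lies on the shelf (height (world z) of roller_center above 0.122 m).
It fails at once if the waiting roller falls to the bench (height (world z) of roller_center below 0.035 m).
It fails at once if a roller in the left chute is moved more than 20 mm (distance of any of full_1_center, full_2_center from where it was at the start of the episode above 0.02 m).
It fails at once if a bystander is moved more than 30 mm (distance of any of ring_a, ring_b, key, bottle, marker from where it was at the start of the episode above 0.03 m).
It also fails if it takes over 43 s, if anything falls off the work surface, if the arm or the gripper's body presses on something with over 40 N, if the wrist force passes 120 N, or if a joint passes its speed limit or range.

## Robot

A 6-joint arm with a two-finger parallel gripper is mounted at the origin on a cart in front of the work surface, level with it; the furniture and walls round the work are solid. World frame = base frame: x ahead of the robot, y to its left, z up, the work surface at z = 0. Lengths are in m, angles in rad, forces in N, time in s.
With the tool pointing down it reaches from about 0.3 to 0.775 m from the base axis. Payload 14.6 kg.
Tool frame: the origin (TCP) lies between the finger pads; the fingertips stand 8 mm ahead of it and the grasp point (between the pads) lies 11 mm behind it; x points along the fingers, y is the direction in which the jaws open and shut, and the axes are right-handed (so a half turn about x gives the same grasp; the last joint's range is limited). The gripper opens to 94 mm and grips with 3 to 60 N. Pads are 16 mm wide; open, the fingers measure 119 mm over their backs; the gripper's body (75 mm by 177 mm) begins 78 mm behind the grasp point.
Start: joints at [1.199, 0.3, 1.521, -0, 1.321, -0.067], TCP at [0.165, 0.525, 0.213] pointing down, gripper open.
Joint ranges: [-3.03, 3.03], [-0.79, 2.21], [0.23, 2.52], [-1.04, 4.18], [0, 3.07], [-2.55, 2.55]. Speed limits (rad/s): [2.22, 2.22, 2.57, 3.14, 3.14, 3.14].

## Interface

Orientations are given as [roll, pitch, yaw] about the fixed x, y, z axes, in that order (R = Rz(yaw) Ry(pitch) Rx(roll)).
In Python, from station import ctrl gives the robot as it stands.
- The arm moves only by the shell command python3 -m creep 'ROWS' [FORCE]. ROWS is a JSON object of lists of equal length, an entry for each row: "hand": the closure, from -1 (fully open) to 1 (shut); "slide": the shift along the tool's x, y, z in m, a list of three; "spin": the turn about the tool's x in degrees. A call has 1 to 12 rows; each row is the pose to reach, as a shift and turn from the pose commanded when the call began, along the tool's axes at that moment; what a row does not reach only later rows make up. A row lasts 1/12 s, in which the tool goes at most 41.7 mm and 7.16 degrees, less where a joint would pass 70% of its speed; a pose out of reach is approached as far as the arm can. A call with a gripper value outside its range is refused whole. The fingers move at their own pace and stop on an object; FORCE is the grip in N (left out, the last holds). Time passes only in rows, so rows that repeat a pose let the fingers close. It gives the time, the measured TCP pose, the force and the opening at its end, in the units of the state.
- ctrl.get_obs(): the state, without advancing time (a new reading comes with each control period).
- ctrl.camera(name): name is "side" or "top"; returns the picture (400x640x3 uint8, red, green, blue); there is no depth.
- ctrl.calibration(name): a dict with "K" (3x3 intrinsics, pixels), "k1" (the pictures are not rectified: a ray, as slopes to the right and down, at radius r is drawn at 1 + k1 r^2 times it, then the intrinsics apply), "R" (3x3) and "t" (3): a world point X has camera coordinates R X + t. Camera axes: x right, y down, z forward; pixel columns grow to the right and rows downward; lengths in m; the calibration is good to about 2 mm. A picture is of the moment at which its call begins. calibration takes no time and is no camera call.
- ctrl.hand_in(): hands the job in, once; it reports no verdict.
The state is a dict: "time_s": time; "qpos": joint angles; "joint_vel": joint speeds; "tau": joint torques, N m; "ee_pos": TCP position; "eef_rot": TCP orientation; "force": force on the tool from outside, world axes, zero at the start; "moment": the same for the moment, N m; "grip_width": finger opening in m.
Only numpy, scipy, OpenCV 4.12 (cv2) and the standard library are available. Lean on these libraries where they do the work, as an engineer would, in place of code of your own. Each camera call takes 0.05 s, during which the arm holds its last target.

## Working session

There is one attempt and no reset: what is moved stays moved. The work goes in short steps, Python scripts to look and compute and a shell command to move; the robot and the scene stay as the last step left them, time stands still between calls to the robot, and variables do not carry over. Pictures are saved under pics/ and viewed, and the job is handed in when it is done.

```bash
ls; mkdir -p pics; python3 - <<'E'
from station import ctrl
import cv2
o=ctrl.get_obs()
for k,v in o.items(): print(k,v)
for n in("side","top"):
    im=ctrl.camera(n); cv2.imwrite(f"pics/{n}0.png",im[:,:,::-1])
    print(n,ctrl.calibration(n))
E
```

```text
pics
time_s 0.0
qpos [ 1.19940525e+00  3.00484365e-01  1.52158210e+00 -1.88199388e-05
  1.32067541e+00 -6.66259124e-02]
joint_vel [-0.00045612 -0.00099455 -0.00027605 -0.00017452  0.00146809 -0.00030797]
tau [ 3.54215872e-04 -5.31813455e+01 -3.52737665e+01  7.08123785e-02
  2.44895130e-02 -9.20111074e-05]
ee_pos [0.1649687  0.52441609 0.21287861]
eef_rot [-1.62156148  1.56964697 -1.92632197]
force [-0.39919268 -0.35513071 -0.25801349]
moment [ 0.01036094  0.01191493 -0.00630183]
grip_width 0.09385322544787379
side {'K': array([[361.07729662,   0.        , 313.4027462 ],
       [  0.        , 361.07729662, 198.54856555],
       [  0.        ,   0.        ,   1.        ]]), 'k1': -0.028274222190300936, 'R': array([[-0.87848308, -0.47713781,  0.02463695],
       [-0.24580024,  0.40713372, -0.87967288],
       [ 0.40969466, -0.77883351, -0.47494067]]), 't': array([0.49168824, 0.15157635, 0.79352748])}
top {'K': array([[457.61464224,   0.        , 320.42276861],
       [  0.        , 457.61464224, 193.62257442],
       [  0.        ,   0.        ,   1.        ]]), 'k1': -0.059666996671362785, 'R': array([[-0.01288438, -0.99976014,  0.01771056],
       [-0.99601122,  0.01126806, -0.0885137 ],
       [ 0.08829291, -0.01878036, -0.9959175 ]]), 't': array([0.10561205, 0.4965674 , 1.22517902])}
```

View pics/top0.png

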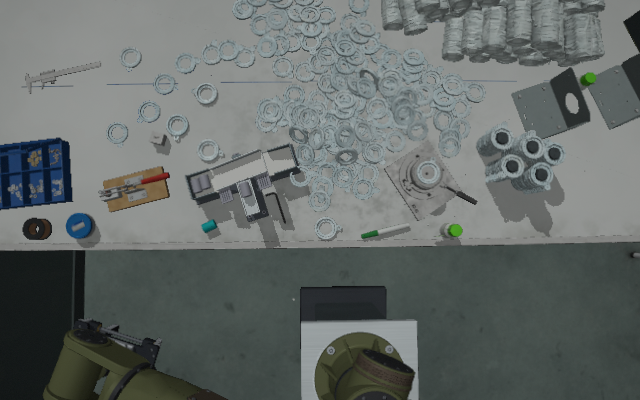

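View pics/side0.png

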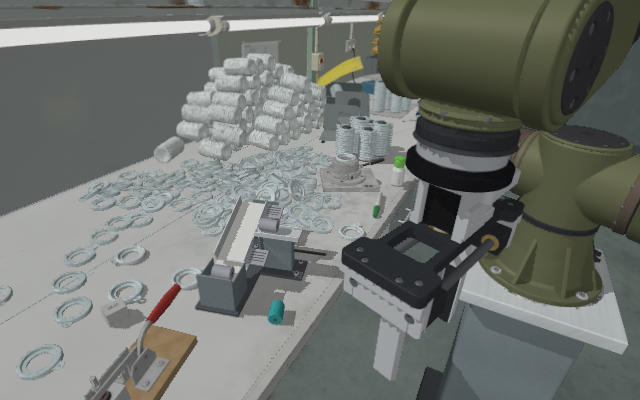

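The top view shows the sorter around (245,178), with the feed shelf towards the robot at about (250,205). The left chute end is at (200,185) and the right at (285,158). The turquoise look-alike roller is at (209,226) and the hex key at (278,205). I'll look closer.

```bash
python3 - <<'E'
import cv2
a=cv2.imread("pics/top0.png")[130:250,170:330]; cv2.imwrite("pics/topc.png",cv2.resize(a,None,fx=5,fy=5,interpolation=cv2.INTER_CUBIC))
a=cv2.imread("pics/side0.png")[185:335,180:340]; cv2.imwrite("pics/sidec.png",cv2.resize(a,None,fx=4,fy=4,interpolation=cv2.INTER_CUBIC))
E
```

```text
(no output)
```

View pics/topc.png

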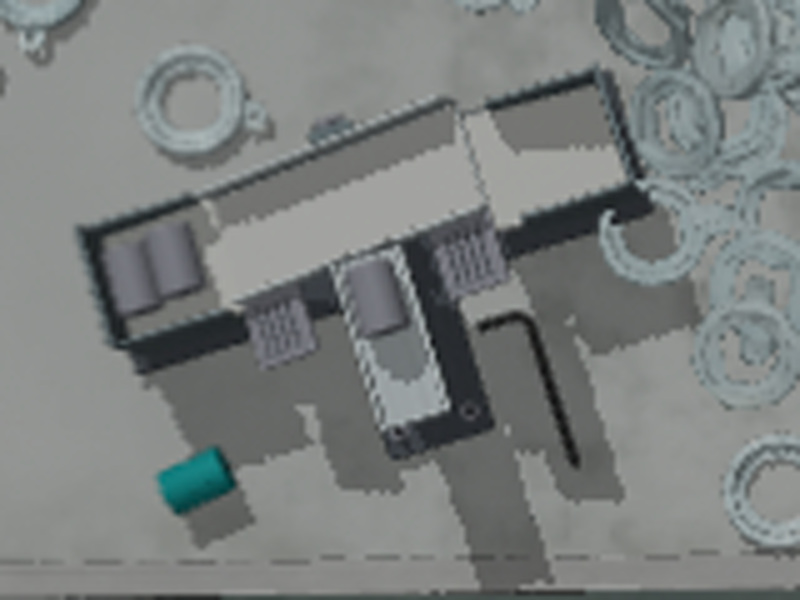

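View pics/sidec.png

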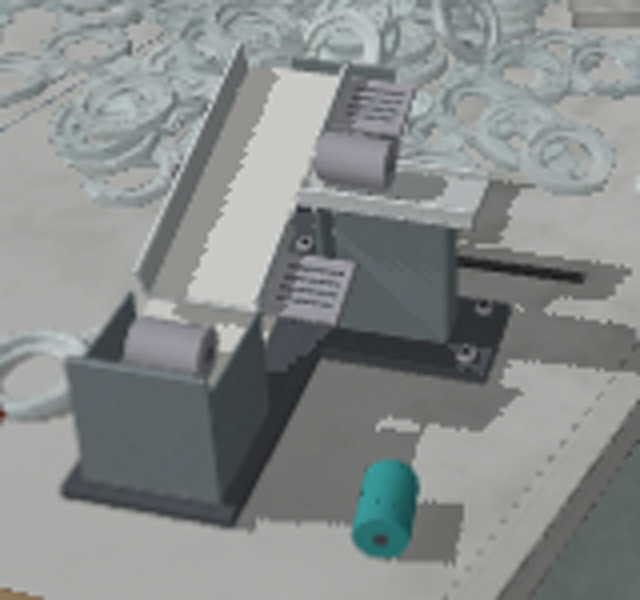

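Candidates and choices:
- Waiting roller: the grey one on the shelf, top (245,190). I reject the two in the left chute, (196,185) and (204,182), and the turquoise look-alike (209,226).
- Raised right pad: the ribbed tab at top (264,182), higher in the side view. The left pad (226,196) is the lowered one.

The crop confirms both. Next is the sorter pose from rays cast onto known heights.

```bash
cat > h.py <<'E'
from station import ctrl
import numpy as np, cv2
def ray(n,uv):
    c=ctrl.calibration(n);K=c["K"];k=c["k1"]
    d=np.array([(uv[0]-K[0,2])/K[0,0],(uv[1]-K[1,2])/K[1,1]]);p=d.copy()
    for _ in range(20): p=d/(1+k*p@p)
    R=c["R"];return -R.T@c["t"],R.T@np.array([p[0],p[1],1])
def onz(n,uv,z):
    o,d=ray(n,uv);return o+d*(z-o[2])/d[2]
def proj(n,X):
    c=ctrl.calibration(n);p=c["R"]@X+c["t"];p=p[:2]/p[2];p=p*(1+c["k1"]*p@p)
    return p*np.diag(c["K"])[:2]+c["K"][:2,2]
E
python3 - <<'E'
from h import *
P=[((472,258),-45,-57,107),((280,330),-45,57,70),((335,265),-26,22,98),((405,245),-26,-22,98),((388,432),-115,22,96),((452,412),-115,-22,96)]
W=np.array([onz("top",(170+a/5,130+b/5),z/1e3)[:2] for (a,b),x,y,z in P]);S=np.array([[x,y] for _,x,y,z in P])/1e3
def fit(S,W):
    s=S.mean(0);w=W.mean(0);U,_,V=np.linalg.svd((S-s).T@(W-w));R=V.T@np.diag([1,np.linalg.det(V.T@U.T)])@U.T
    return R,w-R@s
R,t=fit(S,W);print("yaw",np.degrees(np.arctan2(R[1,0],R[0,0])),"org",t)
print((((S@R.T+t)-W)*1e3).round(1))
for nm,q in dict(end_l1=(80,230),end_l2=(118,345),end_r1=(602,68),end_r2=(645,183)).items():
    print(nm,(R.T@(onz("top",(170+q[0]/5,130+q[1]/5),.08)[:2]-t)*1e3).round(1))
for nm,q in dict(rol_l=(342,290),rol_r=(408,295),far=(368,262),near=(385,334)).items():
    print(nm,(R.T@(onz("top",(170+q[0]/5,130+q[1]/5),.112)[:2]-t)*1e3).round(1))
for x,y,z in[(-45,-57,107),(-45,57,70),(-70,0,106),(-115,22,93),(-115,-22,93)]:
    X=np.r_[R@np.array([x,y])/1e3+t,z/1e3];u=proj("side",X);print("world",X.round(4),"side crop",((u-[180,185])*4).round())
E
```

```text
yaw 17.262717196918622 org [0.54981589 0.30574168]
[[ 1.3 -5. ]
 [-0.1 -0.4]
 [-2.2  5. ]
 [ 1.  -1.2]
 [-1.6  5.5]
 [ 1.6 -3.9]]
end_l1 [ 35.9 140. ]
end_l2 [-27.7 138.2]
end_r1 [  33.8 -144.6]
end_r2 [ -31.1 -147.5]
rol_l [-40.8  15.2]
rol_r [-53.5 -15.8]
far [-31.3  -1.5]
near [-68.8   1.1]
world [0.5238 0.238  0.107 ] side crop [385. 102.]
world [0.4899 0.3468 0.07  ] side crop [320. 285.]
world [0.483 0.285 0.106] side crop [401. 166.]
world [0.4335 0.2926 0.093 ] side crop [479. 224.]
world [0.4465 0.2506 0.093 ] side crop [499. 176.]
```

```bash
python3 - <<'E'
from h import *
P=[((472,258),-45,-57,107),((280,330),-45,57,70),((335,265),-26,19,98),((405,245),-26,-19,98),((388,432),-115,19,96),((452,412),-115,-19,96),((80,230),36.5,142,80),((118,345),-27.5,142,80),((602,68),36.5,-142,80),((645,183),-27.5,-142,80)]
W=np.array([onz("top",(170+a/5,130+b/5),z/1e3)[:2] for (a,b),x,y,z in P]);S=np.array([[x,y] for _,x,y,z in P])/1e3
s=S.mean(0);w=W.mean(0);U,_,V=np.linalg.svd((S-s).T@(W-w));R=V.T@U.T;t=w-R@s
yaw=np.arctan2(R[1,0],R[0,0]);print("yaw",np.degrees(yaw),"org",t)
print((((S@R.T+t)-W)@R*1e3).round(1))
np.savez("pose.npz",R=R,t=t)
o=ctrl.get_obs();from scipy.spatial.transform import Rotation as Ro
T=Ro.from_euler("xyz",o["eef_rot"]).as_matrix();print(T.round(3))
for nm,x,y in[("pad",-45,-57),("roller",-49,0),("behind",-100,0),("far",-10,0)]:
    X=R@np.array([x,y])/1e3+t;print(nm,X.round(4),np.hypot(*X),"tool shift xy",(T.T@np.r_[X-o["ee_pos"][:2],0]*1e3).round(1))
print("jaw yaw",np.degrees(np.arctan2(T[1,1],T[0,1])))
E
```

```text
yaw 16.65623100672455 org [0.54966317 0.30383604]
[[-1.5 -6.5]
 [-0.3 -1.7]
 [-1.1  0.9]
 [-0.4  0.1]
 [-0.4  2.2]
 [-0.5 -1.8]
 [ 1.4 -0.1]
 [ 1.   2.3]
 [ 0.5  0.5]
 [ 1.3  4.1]]
[[-0.     0.3    0.954]
 [-0.001  0.954 -0.3  ]
 [-1.    -0.001 -0.   ]]
pad [0.5229 0.2363] 0.5738158333114748 tool shift xy [ 1.000e-01 -1.674e+02  4.279e+02]
roller [0.5027 0.2898] 0.5802632799894084 tool shift xy [ 1.000e-01 -1.225e+02  3.926e+02]
behind [0.4539 0.2752] 0.5307619594402514 tool shift xy [ 1.000e-01 -1.511e+02  3.504e+02]
far [0.5401 0.301 ] 0.618281626029989 tool shift xy [ 1.000e-01 -1.006e+02  4.249e+02]
jaw yaw 72.53499346354661
```

```bash
python3 -m creep '{"hand":[1,1,1,1,1,1,1,1,1,1,1,1],"slide":[[0,-10,25],[0,-24,60],[0,-38,97],[0,-52,135],[0,-66,170],[0,-81,207],[0,-95,243],[0,-109,280],[0,-124,317],[0,-138,355],[0,-155,395],[0,-167,428]],"spin":[0,-4,-8,-12,-16,-20,-24,-28,-32,-34,-34,-34]}' 10
```

```text
time_s: 1.1
ee_pos: [0.5557, 0.2093, 0.2132]
eef_rot: [3.012, 1.57, -2.982]
force: [0.6, 0.7, -0.2]
grip_width: 0.0171
```

I wrote the shifts in mm, but the interface takes metres. The per-row limit capped the move, so the arm only went about 45 mm past the pad at safe height, with no contact. I'll use metres from here and re-measure first.

```bash
cat >> h.py <<'E'
from scipy.spatial.transform import Rotation as Ro
def rel(x,y,z):
    f=np.load("pose.npz");R,t=f["R"],f["t"];o=ctrl.get_obs();T=Ro.from_euler("xyz",o["eef_rot"]).as_matrix()
    X=np.r_[R@np.array([x,y])/1e3+t,z/1e3]
    yaw=np.degrees(np.arctan2(T[1,1],T[0,1]));want=np.degrees(np.arctan2(R[1,0],R[0,0]))+90
    print("target",X.round(3),"shift m",(T.T@(X-o["ee_pos"])).round(4),"spin",round(-(want-yaw),1),"tcp in sorter mm",(R.T@(o["ee_pos"][:2]-t)*1e3).round(1),"z",o["ee_pos"][2].round(4),"F",o["force"].round(1),"w",o["grip_width"].round(3),"t",o["time_s"])
def snap(n,nm,b,f):
    im=ctrl.camera(n)[b[1]:b[3],b[0]:b[2],::-1];cv2.imwrite("pics/"+nm,cv2.resize(im,None,fx=f,fy=f,interpolation=cv2.INTER_CUBIC))
E
python3 -c "
from h import *
rel(-46,-58,213)"
```

```text
Traceback (most recent call last):
  File "h.py", line 18, in rel
    print("target",X.round(3),"shift m",(T.T@(X-o["ee_pos"])).round(4),"spin",round(-(want-yaw),1),"tcp in sorter mm",(R.T@(o["ee_pos"][:2]-t)*1e3).round(1),"z",o["ee_pos"][2].round(4),"F",o["force"].round(1),"w",o["grip_width"].round(3),"t",o["time_s"])
                                                                                                                                                                                                                     ^^^^^^^^^^^^^^^^^^^^^
AttributeError: 'float' object has no attribute 'round'
```

```bash
sed -i 's/o\["grip_width"\].round(3)/o["grip_width"]/' h.py
python3 -c "
from h import *
rel(-46,-58,213)"
```

```text
target [0.522 0.235 0.213] shift m [ 0.0002  0.0343 -0.0247] spin -0.1 tcp in sorter mm [-21.3 -92.3] z 0.2132 F [ 0.6  0.7 -0.2] w 0.017108758407950255 t 1.1
```

```bash
python3 -m creep '{"hand":[1,1,1,1,1,1,1,1],"slide":[[0,0.017,-0.012],[0,0.034,-0.025],[0,0.034,-0.025],[0.02,0.034,-0.025],[0.045,0.034,-0.025],[0.070,0.034,-0.025],[0.070,0.034,-0.025],[0.070,0.034,-0.025]],"spin":[0,0,0,0,0,0,0,0]}'
python3 -c "
from h import *
rel(-46,-58,143)
snap('side','s1.png',(160,160,360,310),4);snap('top','t1.png',(170,100,330,250),4)"
```

```text
time_s: 1.77
ee_pos: [0.5205, 0.2363, 0.1431]
eef_rot: [-3.054, 1.569, -2.765]
force: [-0.7, -0.1, 0.2]
grip_width: 0.0004
target [0.522 0.235 0.143] shift m [ 0.0001 -0.0017  0.0013] spin -0.1 tcp in sorter mm [-47.3 -56.3] z 0.1431 F [-0.7 -0.1  0.2] w 0.00042028182765972363 t 1.7667
```

View pics/s1.png

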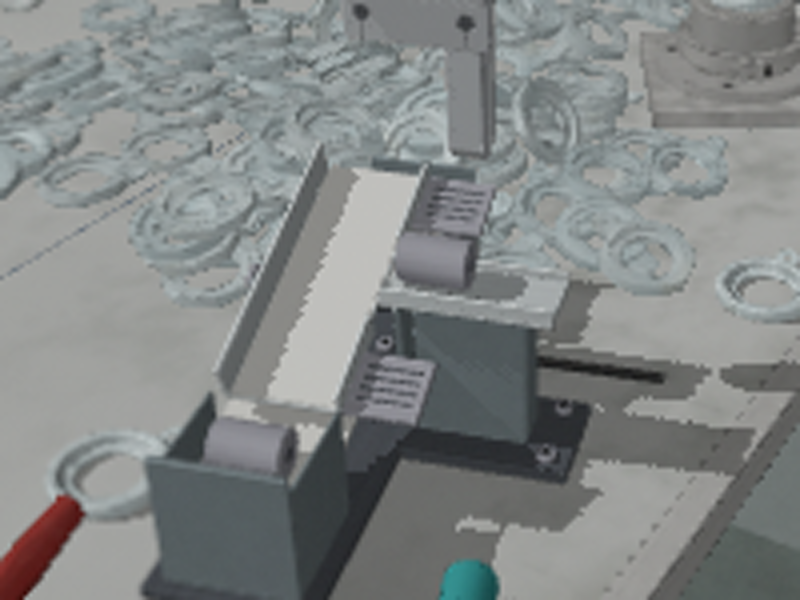

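View pics/t1.png

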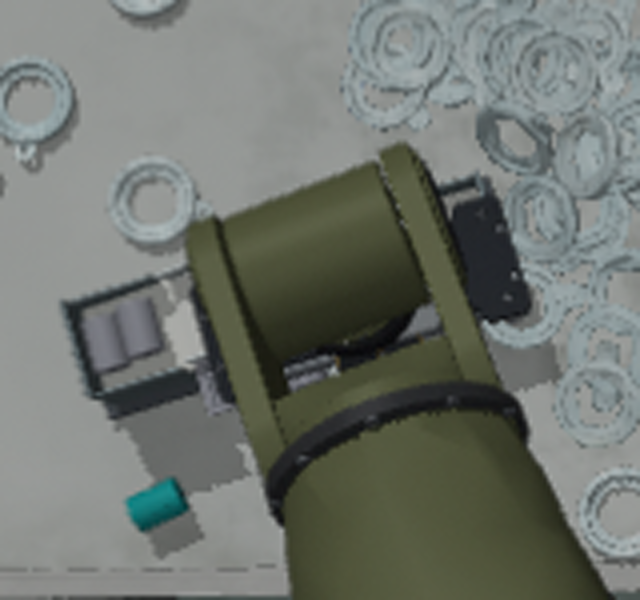

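The side crop shows the closed fingertips at (470,155), directly above the raised pad at (455,205), and the roller is still on the shelf. Now I'll press.

```bash
python3 -m creep '{"hand":[1,1,1,1,1,1,1,1,1,1],"slide":[[0.008,0,0.003],[0.016,0,0.003],[0.022,0,0.003],[0.027,0,0.003],[0.032,0,0.003],[0.037,0,0.003],[0.042,0,0.003],[0.047,0,0.003],[0.052,0,0.003],[0.052,0,0.003]],"spin":[0,0,0,0,0,0,0,0,0,0]}'
```

```text
time_s: 2.7
ee_pos: [0.5233, 0.2372, 0.0903]
eef_rot: [3.123, 1.569, -2.872]
force: [-0.2, 0.1, 0.3]
grip_width: 0.0008
```

```bash
python3 -c "
from h import *
snap('side','s2.png',(160,160,360,310),4)"
```

```text
(no output)
```

View pics/s2.png

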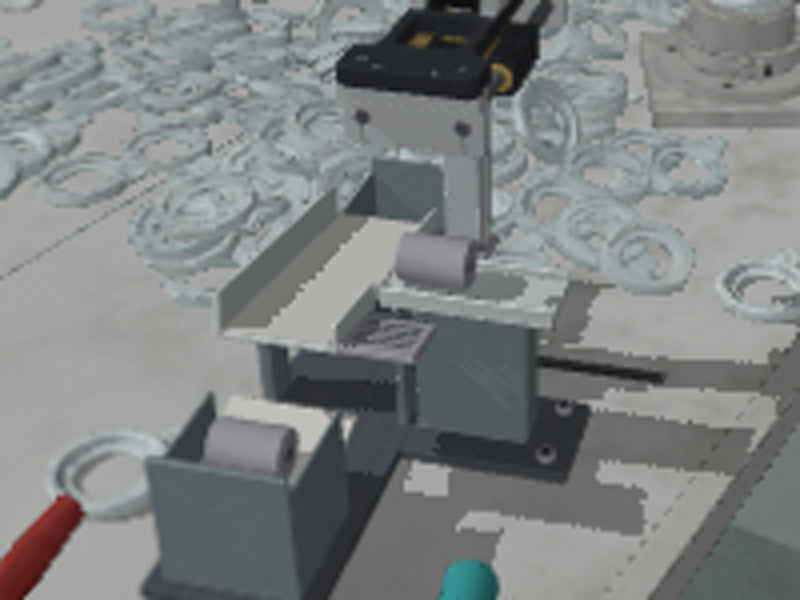

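The gate is moving. It's now near level or slightly over to the right, with the left end at (290,335) rising. The roller hasn't shifted, so I'll keep pressing.

```bash
python3 -m creep '{"hand":[1,1,1,1,1],"slide":[[0.003,0,0],[0.006,0,0],[0.008,0,0],[0.010,0,0],[0.010,0,0]],"spin":[0,0,0,0,0]}'
```

```text
time_s: 3.17
ee_pos: [0.5235, 0.2373, 0.081]
eef_rot: [-3.049, 1.57, -2.76]
force: [0.2, 0.0, -0.8]
grip_width: 0.0001
```

```bash
python3 -m creep '{"hand":[1,1,1,1],"slide":[[0.002,0,0],[0.004,0,0],[0.005,0,0],[0.005,0,0]],"spin":[0,0,0,0]}'
python3 -c "
from h import *
snap('side','s3.png',(160,160,360,310),4)"
```

```text
time_s: 3.5
ee_pos: [0.524, 0.2375, 0.0779]
eef_rot: [0.151, 1.57, 0.439]
force: [-6.6, -2.0, 15.8]
grip_width: 0.0003
```

View pics/s3.png

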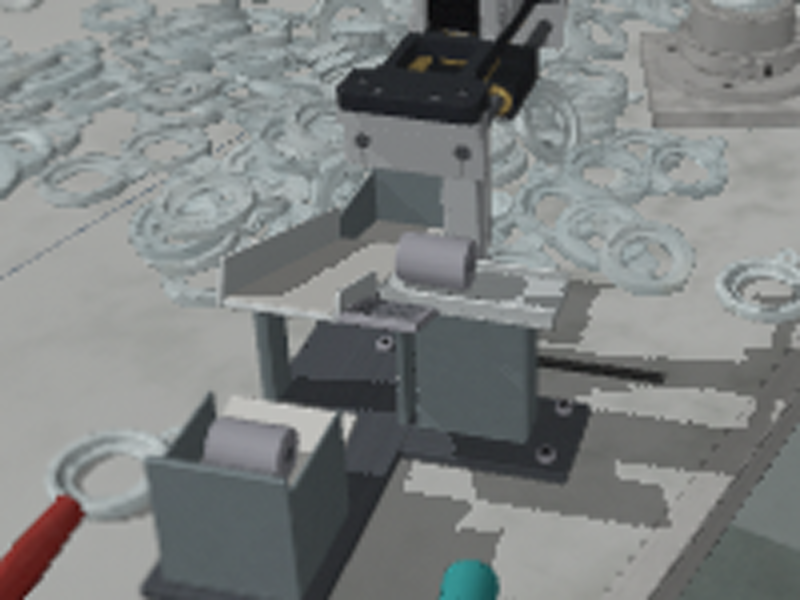

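There's 16 N on the pad with the tip at z = 70 mm, so the gate is on its stop. I'll hold briefly with a little more pressure, then lift.

```bash
python3 -m creep '{"hand":[1,1,1,1],"slide":[[0.001,0,0],[0.002,0,0],[0.002,0,0],[0.002,0,0]],"spin":[0,0,0,0]}'
python3 -m creep '{"hand":[1,1,1,1,1,1,1,1],"slide":[[-0.005,0,0],[-0.015,0,0],[-0.03,0,0],[-0.05,0,0],[-0.075,0,0],[-0.1,0,0],[-0.1,0,0],[-0.1,0,0]],"spin":[0,0,0,0,0,0,0,0]}'
python3 -c "
from h import *
f=np.load('pose.npz');R,t=f['R'],f['t']
snap('side','s4.png',(160,160,360,310),4)
for phi in(.2,.3,.35):
  c,s=np.cos(phi),np.sin(phi)
  for y,z in((54,9),(-54,9),(75,10)):
    X=np.r_[R@np.array([-62 if abs(y)==54 else 32,y*c-z*s])/1e3+t,(80+y*s+z*c)/1e3];print(phi,y,((proj('side',X)-[160,160])*4).round())
rel(-92,0,178)
"
```

```text
time_s: 3.88
ee_pos: [0.5242, 0.2376, 0.0775]
eef_rot: [0.099, 1.569, 0.388]
force: [-13.9, -4.2, 34.3]
grip_width: 0.0007
time_s: 4.55
ee_pos: [0.5241, 0.2375, 0.1757]
eef_rot: [0.071, 1.568, 0.36]
force: [-0.6, -0.2, -0.8]
grip_width: 0.0001
0.2 54 [436. 331.]
0.2 -54 [498. 253.]
0.2 75 [231. 319.]
0.3 54 [437. 320.]
0.3 -54 [498. 262.]
0.3 75 [232. 303.]
0.35 54 [438. 314.]
0.35 -54 [498. 267.]
0.35 75 [233. 295.]
target [0.462 0.277 0.178] shift m [-0.0037  0.0562 -0.0481] spin -0.1 tcp in sorter mm [-44.1 -56.3] z 0.1743 F [ 0.1  0.4 -0.4] w 0.00020558604447081923 t 4.6
```

View pics/s4.png

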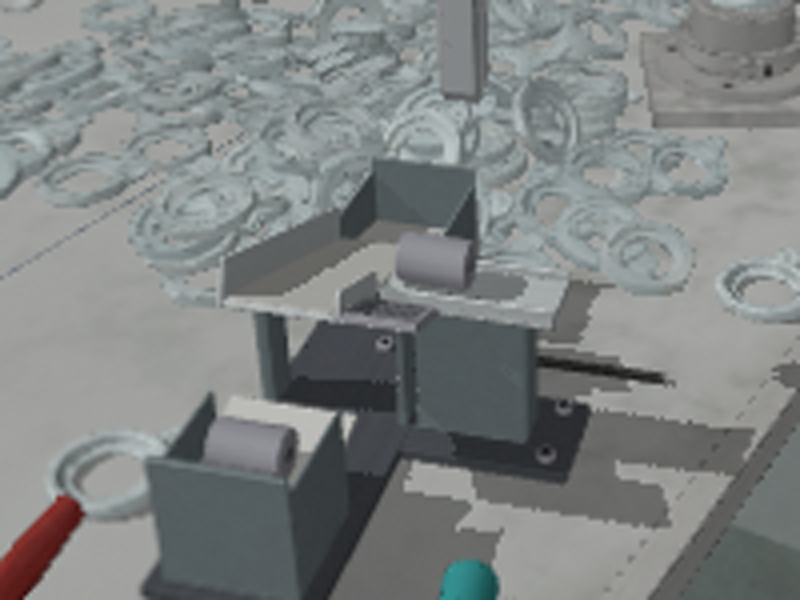

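The gate stays over: the left floor end is at (225,300), which matches about 0.33 to 0.35 rad. The stop resisted at 34 N, and the roller is still on the shelf at (437,262). Next I'll go behind the roller.

```bash
python3 -m creep '{"hand":[1,1,1,1,1,1,1,1,1,1],"slide":[[0,0.02,-0.018],[0,0.04,-0.036],[0,0.056,-0.048],[0,0.056,-0.048],[0.012,0.056,-0.048],[0.026,0.056,-0.048],[0.040,0.056,-0.048],[0.052,0.056,-0.048],[0.052,0.056,-0.048],[0.052,0.056,-0.048]],"spin":[0,0,0,0,0,0,0,0,0,0]}'
python3 -c "
from h import *
rel(-92,0,110)
snap('side','s5.png',(160,160,360,310),4);snap('top','t5.png',(170,100,330,250),4)
f=np.load('pose.npz');R,t=f['R'],f['t']
for x,y,z in((-84,12,115),(-84,-12,115)):print(((proj('side',np.r_[R@np.array([x,y])/1e3+t,z/1e3])-160)*4).round())
"
```

```text
time_s: 5.43
ee_pos: [0.4616, 0.2769, 0.1216]
eef_rot: [-2.927, 1.569, -2.638]
force: [0.5, 1.7, 0.0]
grip_width: 0.0006
target [0.462 0.277 0.11 ] shift m [0.0116 0.0006 0.0001] spin -0.1 tcp in sorter mm [-92.1  -0.6] z 0.1216 F [0.5 1.7 0. ] w 0.0005514521492956678 t 5.4333
[504. 266.]
[516. 241.]
```

View pics/s5.png

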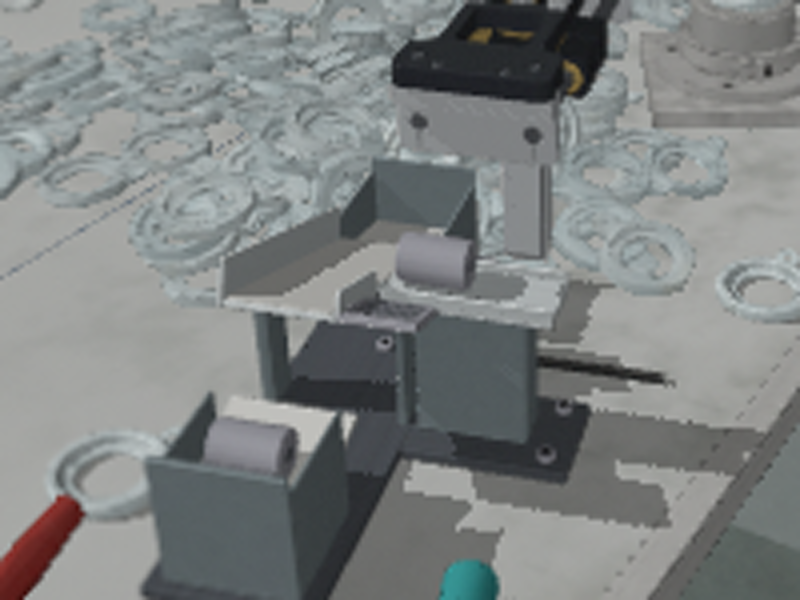

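View pics/t5.png

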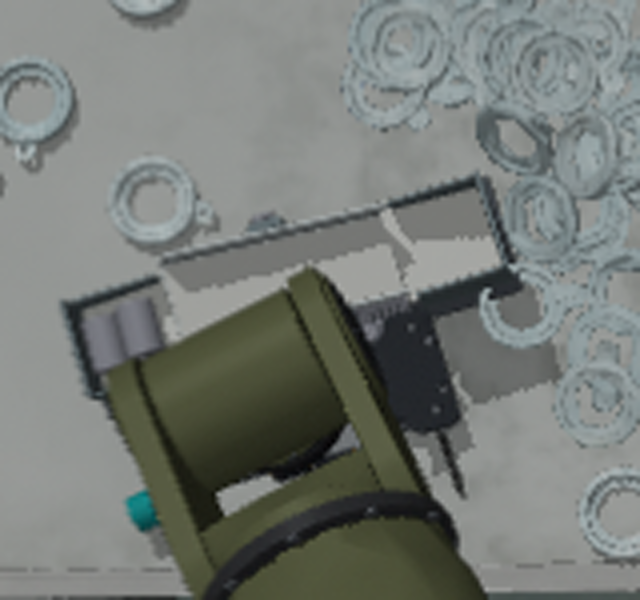

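The side view shows the fingers at (525,250), in line behind the roller (437,262) and above the shelf. I'll lower them and push slowly.

```bash
python3 -m creep '{"hand":[1,1,1,1,1,1,1,1,1,1,1,1],"slide":[[0.007,0,0],[0.012,0,0],[0.012,0,0],[0.012,0,0.006],[0.012,0,0.012],[0.012,0,0.016],[0.012,0,0.020],[0.012,0,0.024],[0.012,0,0.028],[0.012,0,0.032],[0.012,0,0.036],[0.012,0,0.036]],"spin":[0,0,0,0,0,0,0,0,0,0,0,0]}'
python3 -c "
from h import *
rel(-30,0,110)
snap('side','s6.png',(160,160,360,310),4)"
```

```text
time_s: 6.53
ee_pos: [0.497, 0.2878, 0.1104]
eef_rot: [0.048, 1.57, 0.337]
force: [0.0, -0.1, 0.4]
grip_width: 0.0005
target [0.521 0.295 0.11 ] shift m [0.0004 0.0003 0.0251] spin -0.1 tcp in sorter mm [-55.1  -0.3] z 0.1104 F [ 0.  -0.1  0.4] w 0.00045132609499362456 t 6.5333
```

View pics/s6.png

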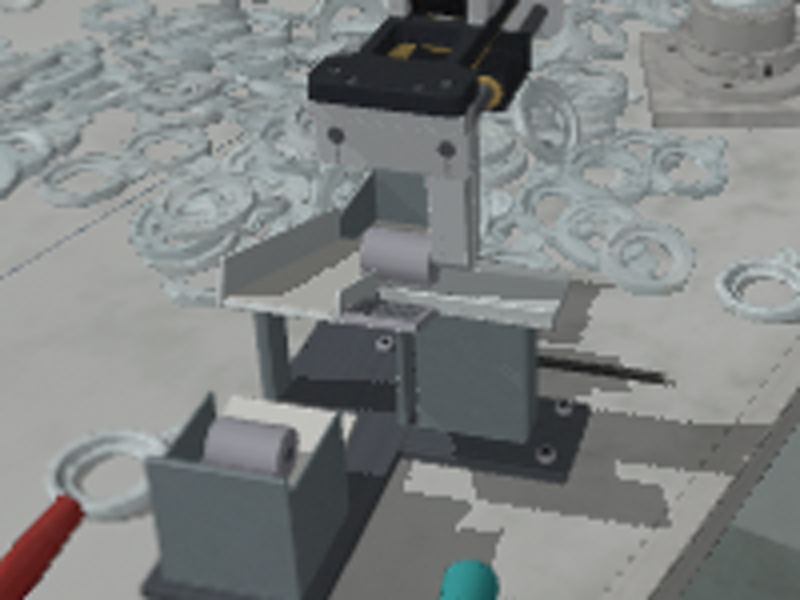

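The roller at (397,255) slides straight ahead of the fingers and is about half onto the gate. I'll continue.

```bash
python3 -m creep '{"hand":[1,1,1,1,1,1,1,1,1,1],"slide":[[0,0,0.004],[0,0,0.008],[0,0,0.012],[0,0,0.016],[0,0,0.020],[0,0,0.023],[0,0,0.026],[0,0,0.026],[0,0,0.026],[0,0,0.026]],"spin":[0,0,0,0,0,0,0,0,0,0]}'
python3 -c "
from h import *
rel(-30,0,110)
snap('side','s7.png',(160,160,360,310),4)"
```

```text
time_s: 7.42
ee_pos: [0.5211, 0.295, 0.1104]
eef_rot: [1.313, 1.571, 1.602]
force: [0.3, 0.3, 0.1]
grip_width: 0.0002
target [0.521 0.295 0.11 ] shift m [ 0.0004  0.0002 -0.0001] spin -0.1 tcp in sorter mm [-29.9  -0.2] z 0.1104 F [0.3 0.3 0.1] w 0.00016406945710086077 t 7.4167
```

View pics/s7.png

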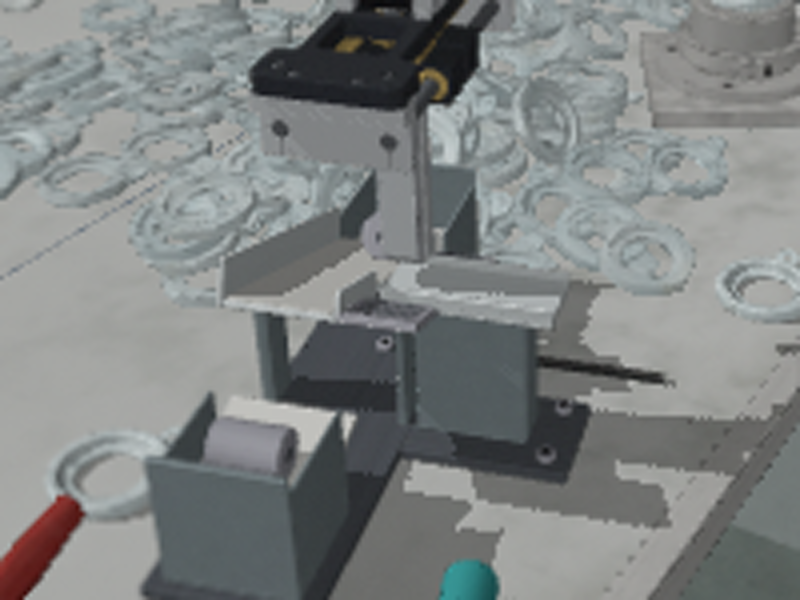

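The roller has started down the gate; a piece of it shows at (375,235), behind the fingers. I'll back off and look.

```bash
python3 -m creep '{"hand":[1,1,1,1,1,1],"slide":[[0,0,-0.012],[0,0,-0.03],[-0.02,0,-0.05],[-0.05,0,-0.07],[-0.08,0,-0.09],[-0.08,0,-0.09]],"spin":[0,0,0,0,0,0]}'
python3 -c "
from h import *
snap('side','s8.png',(160,160,360,310),4);snap('top','t8.png',(170,100,330,250),4)"
```

```text
time_s: 7.97
ee_pos: [0.4342, 0.2698, 0.1962]
eef_rot: [0.207, 1.563, 0.497]
force: [0.1, -0.3, 0.8]
grip_width: 0.0003
```

View pics/s8.png

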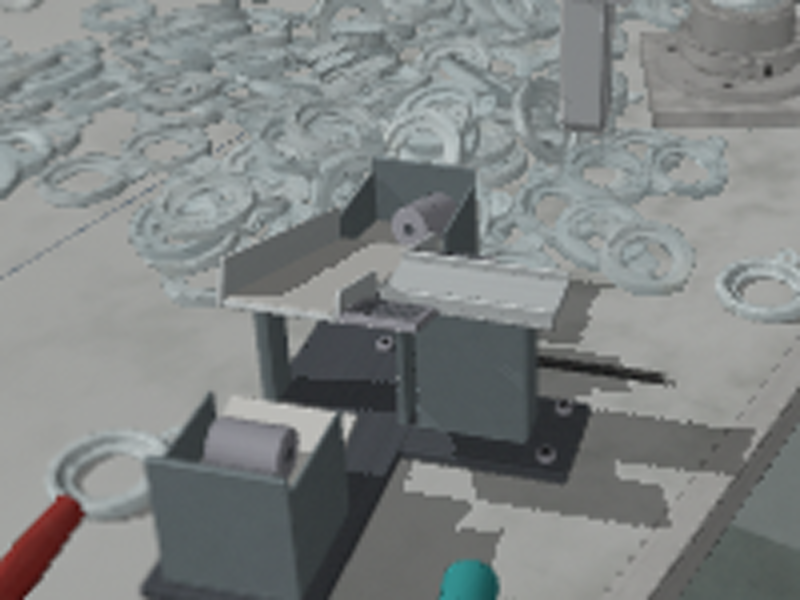

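View pics/t8.png

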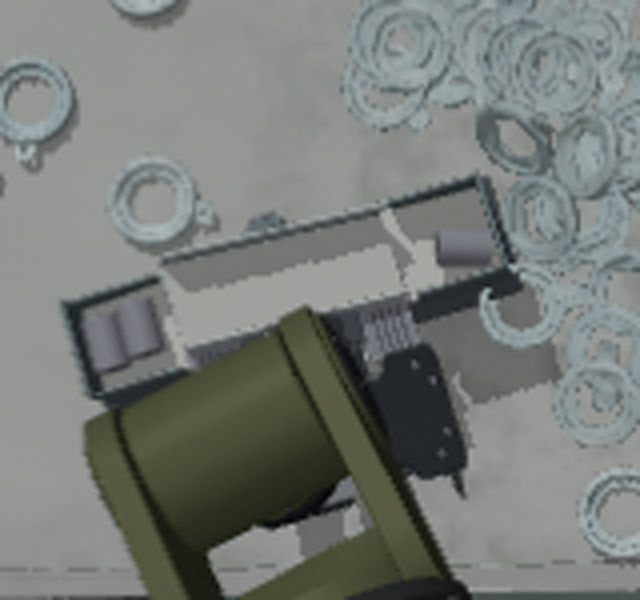

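The roller is in the right chute, at top crop (465,247), lying turned. I'll check its position and that it's at rest.

```bash
python3 -m creep '{"hand":[1,1,1,1,1,1,1,1,1,1],"slide":[[0,0,-0.02],[0,0,-0.04],[0,0,-0.04],[0,0,-0.04],[0,0,-0.04],[0,0,-0.04],[0,0,-0.04],[0,0,-0.04],[0,0,-0.04],[0,0,-0.04]],"spin":[0,0,0,0,0,0,0,0,0,0]}'
python3 -c "
from h import *
f=np.load('pose.npz');R,t=f['R'],f['t']
snap('top','t9.png',(170,100,330,250),4);snap('side','s9.png',(160,160,360,310),4)
a=cv2.imread('pics/t8.png').astype(int);b=cv2.imread('pics/t9.png').astype(int);print('diff',np.abs(a-b)[210:290,410:510].max())
for q in((465,247),(437,247),(492,247)):print((R.T@(onz('top',(170+q[0]/4,100+q[1]/4),.06)[:2]-t)*1e3).round(1))
"
```

```text
time_s: 8.9
ee_pos: [0.3967, 0.258, 0.1904]
eef_rot: [-2.864, 1.571, -2.576]
force: [-0.4, -0.5, -0.3]
grip_width: 0.0002
diff 3
[  -3.4 -117.9]
[   2.2 -100.2]
[  -8.7 -135. ]
```

View pics/t9.png

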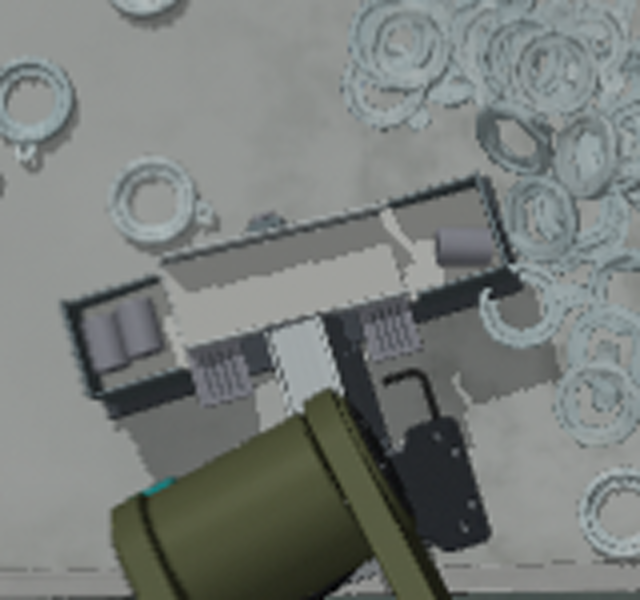

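View pics/s9.png

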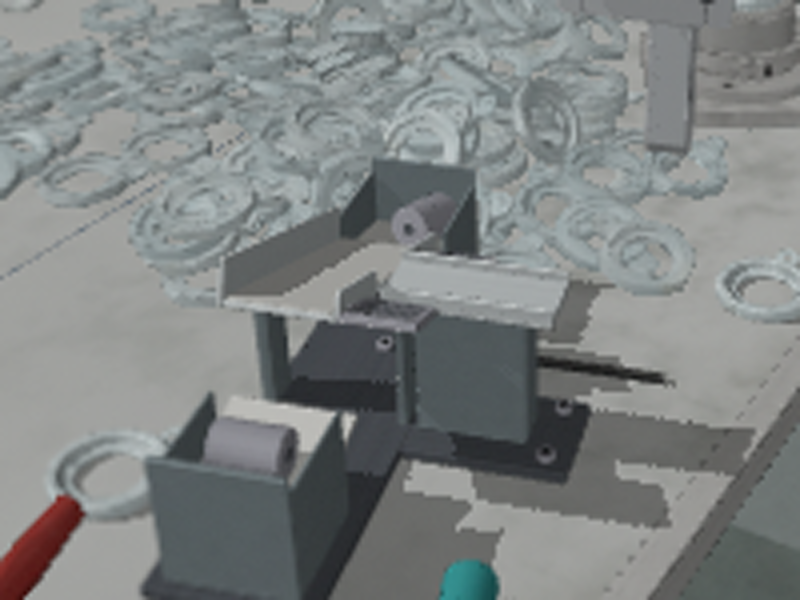

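The roller is at rest at about sorter (-3, -118) mm. The gate is still over, the left-chute rollers and the key look unmoved, and the robot is clear of everything. I'm handing in.

```bash
python3 -c "
from station import ctrl
print(ctrl.hand_in())"
```

```text
the job is handed in; nothing more can be done
None
```

The roller is in the right chute and the job is handed in, at about 9 s of the 43 s allowed. I pressed the raised right pad down onto its stop with the closed fingertips, peaking at about 34 N. Then I pushed the roller endwise off the shelf onto the gate, and it ran down into the chute.

**Last checks:**
- **Roller:** it lies at about sorter x -3, y -118 mm. The chute area did not change between two pictures about 0.9 s apart, so it is at rest. It came to rest turned, with its axis along the chute rather than across it.
- **Gate:** it stays right end down, at about 0.33 to 0.35 rad judged from the side picture. I have no direct reading of the joint.
- **Everything else:** the two left-chute rollers, the turquoise look-alike and the key look unmoved. I did not measure the other bystanders. The arm is clear with no force on it.

**What went wrong or disagreed:**
- **Unit mistake:** I typed the first move in millimetres instead of metres. The per-row limit capped it, so it overshot by about 45 mm in free air without touching anything.
- **Raised pad position:** in the picture it sat about 6 mm closer to the pivot than the nominal 57 mm. The tilt explains most of that.
- **Roller crossing the gate:** I did not measure the roller while it was on the gate. I infer that step from the pictures before and after.

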